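# Seal the biscuit tub

## Robot

A 7-joint arm with a two-finger parallel gripper is mounted at the origin on the work surface. World frame = base frame: x ahead of the robot, y to its left, z up, the work surface at z = 0. Lengths are in m, angles in rad, forces in N, time in s.
With the tool pointing down it reaches from about 0.425 to 1.025 m from the base axis. Payload 9.4 kg.
Tool frame: the origin (TCP) lies between the finger pads; the fingertips stand 22 mm ahead of it and the grasp point (between the pads) lies 3 mm ahead of it; z points along the fingers, y is the line along which they close (so a half turn about z gives the same grasp; the last joint's range is limited). The gripper opens to 85 mm and grips with 20 to 120 N. Pads are 22 mm wide; open, the fingers measure 114 mm over their backs; the gripper's body (76 mm by 85 mm) begins 54 mm behind the grasp point. The pads swing forward as they close: fully open they stand 13 mm farther back than shut.
Start: joints at [-1.254, 0.599, -0.003, 1.599, 0.002, 0.943, -0.08], TCP at [0.278, 0.67, 0.253] pointing down, gripper open.
Joint ranges: [-2.57, 2.57], [-0.35, 1.97], [-1.29, 1.29], [0.11, 2.56], [-1.05, 4.19], [0.11, 1.86], [-2.63, 2.63]. Speed limits (rad/s): [2.22, 2.22, 3.01, 3.01, 3.14, 3.14, 3.14].

## Interface

Orientations are given as a rotation vector (axis times angle).
In Python, from workcell import readout, read_camera, bot gives the robot as it stands. The module is installed in compiled form; this text tells all that it offers.
- The arm moves only by the shell command python3 -m crank 'ROWS' [OPENING] [FORCE]. ROWS is text: rows parted by semicolons, each of 6 numbers parted by spaces: the shift along the world's x, y, z in units of 0.03 m (1.0 is 0.03 m), then the turn, a rotation vector about the world's x, y, z in units of 6 degrees (1.0 is 6 degrees). A call has 1 to 8 rows; each row shifts and turns the commanded pose from where the row before left it; what a row does not reach is not made up. A row lasts 1/8 s, in which the tool goes at most 62.5 mm and 10.7 degrees, less where a joint would pass 70% of its speed; a pose out of reach is approached as far as the arm can. A call with a number of a shift or a turn outside -1 to 1 is refused whole. A call with a gripper value outside its range is refused whole. OPENING is the closure, from -1 (fully open) to 1 (shut), so that 0 is half open, set as the call begins (- or left out, the last holds). The fingers move at their own pace and stop on an object; FORCE is the grip in N (left out, the last holds). Time passes only in rows, so rows that do not move let the fingers close. It gives the time, the measured TCP pose, the force, the opening and the grip force at its end, in the units of the state.
- readout.get_state(): the state, without advancing time (a new reading comes with each control period).
- read_camera(name): name is "side" or "top" or "wrist"; returns a dict with "image" (420x560x3 uint8, blue, green, red), "depth" (420x560 float32, m along the optical axis (not along the pixel's ray), 0 where there is no reading), "fov_y" (degrees; the focal length in pixels is half the picture's height over the tangent of half this angle, whatever the lens; pixels are square), "cx", "cy" (the principal point, pixels), "distortion" ([k1, k2, p1, p2, k3] as OpenCV has them; the pictures are not rectified), "T" (4x4, takes a point from camera to world coordinates); the wrist camera has in their place "T_tool_cam" (4x4, takes a point from camera to tool coordinates, whose origin is the TCP and whose axes are the flange's). Camera axes: x right, y up, looking along -z (the intrinsics and any distortion apply to the point x, -y, -z); pixel columns grow to the right and rows downward; lengths in m; the calibration is good to about 2 mm. A picture is of the moment at which its call begins: read the wrist's pose just before it.
- bot.job_done(): hands the job in; it is judged then, once.
The state is a dict: "t": time; "qpos": joint angles; "qvel": joint speeds; "joint_efforts": joint torques, N m; "eef_pos": TCP position; "tool_rot": TCP orientation; "force": force on the tool from outside, world axes, zero at the start; "wrist_torque": the same for the moment, N m; "finger_gap": opening from 0.0 (shut) to 1.0 (fully open); "finger_force": force on a finger pad.
Only numpy, scipy, OpenCV 4.12 (cv2) and the standard library are available. Lean on these libraries where they do the work, as an engineer would, in place of code of your own. Each camera call takes 0.05 s, during which the arm holds its last target. There are 200 camera calls.

## Task

Close the open biscuit tub on the shop counter. Lift its heavy-ended lid by the bar at its balance point so that it carries level, set it gently into the tub's mouth (either way round) and let go, then press the lid down near each corner in turn with a fingertip's firm push, never forcing it, until the red seal is fully home all round and the lid lies flush on the rim. Leave the jar that stands between them where it is.

Things in the scene. Friction and masses are not known exactly. Their poses are not given: they have to be found in the camera images.
- tub_rim (a point): Centre of the mouth of the white rectangular tub, level with its rim's top, 100 mm above the counter. Axes: x along the tub's long side, y along its short side, z up. Rim 184 x 144 mm outside, mouth 146 x 106 mm. The tub is fixed to the counter and full of wrapped biscuits that end 22 mm below the rim. A red seal stands proud of the rim in four corner pieces.
- seal1 (a joint): How far (m) the red seal piece at the tub's corner (+80, +60) mm in tub_rim's x, y is pressed in: 0 = 8 mm proud of the rim, 0.008 = flush with it (end stop). Starts at 0 to 0.002. It moves under about 12 N, does not spring back, and bears the lid's weight without moving. It bears the lid on a 16 mm square centred on that corner point.
- seal2 (a joint): The same for the corner (-80, +60) mm.
- seal3 (a joint): The same for the corner (-80, -60) mm.
- seal4 (a joint): The same for the corner (+80, -60) mm.
- lid_bar (a point): Balance point of the loose lid (about 0.42 kg), in the middle of its steel bar's section: grasp here, across the bar. Axes: x along the lid's long side and the bar, towards the dark pump; z up. Bar 14 mm wide (y), 14 mm high, from 70 mm behind this point to 22 mm ahead (+x). Centre of the bar 30 mm above the lid's plate, 23 mm free under the bar.
- lid_center (a point): Centre of the top face of the lid's blue plate, 184 x 144 x 8 mm; axes as lid_bar, which lies at (+20, 0, +30) mm from here. Resting on the untouched seal this is up to 16 mm above the rim, fully seated 8 mm. Press with shut fingers at (+-76, +-56) mm: about 12 N a corner until it stops; the other corners may rise a little meanwhile. Pressed in the middle it takes 48 N: not so. It cracks at 80 N.
- lid_plug (a point): Centre of the underside of the lid's grey plug, 26 mm below lid_center. The plug, 134 x 94 mm and 18 mm deep under the plate (its lowest 6 mm are 4 mm slimmer on each side), enters the tub's mouth. The lid starts on the counter, standing on it.
- lid_pump (a point): Top centre of the lid's heavy dark round pump, 40 mm in diameter, 45 mm tall, standing on the plate at x = +68 mm from lid_center.
- jar_mid (a point): Middle of a small jar with a red cap, 52 mm in diameter, 75 mm tall, standing between the tub and the lid. Leave it.
Things that resemble listed ones, but are neither listed nor needed, are in the scene too. What is shaped like the part that bears lid_bar but green or orange is not meant.

How it is judged:
By the outcome, as a careful person would: the job done as asked, in the order asked, and still so for the second after the job is handed in, with the robot touching nothing.
It also fails if it takes over 61 s, if anything falls off the work surface, if the arm or the gripper's body presses on something with over 40 N, if the wrist force passes 120 N, or if a joint passes its speed limit or range.

## Working session

There is one attempt and no reset: what is moved stays moved. The work goes in short steps, Python scripts to look and compute and a shell command to move; the robot and the scene stay as the last step left them, time stands still between calls to the robot, and variables do not carry over. Pictures are saved under pics/ and viewed, at most 10 in all, crops included, and the job is handed in when it is done.

```bash
mkdir -p pics; cat > h.py <<'E'
import numpy as np, cv2
from workcell import readout, read_camera, bot
from scipy.spatial.transform import Rotation as R
def snap(n):
    s=readout.get_state(); c=read_camera(n)
    if 'T' not in c:
        T=np.eye(4);T[:3,:3]=R.from_rotvec(s['tool_rot']).as_matrix();T[:3,3]=s['eef_pos'];c['T']=T@np.array(c['T_tool_cam'])
    f=210/np.tan(np.radians(c['fov_y'])/2);c['K']=np.array([[f,0,c['cx']],[0,f,c['cy']],[0,0,1.]])
    return c
def rays(c,px):
    u=cv2.undistortPoints(np.array(px,float).reshape(-1,1,2),c['K'],np.array(c['distortion'],float)).reshape(-1,2)
    d=np.c_[u[:,0],-u[:,1],-np.ones(len(u))]
    return c['T'][:3,3],d@np.array(c['T'])[:3,:3].T
def plane(c,px,z):
    o,d=rays(c,px);return o+d*((z-o[2])/d[:,2])[:,None]
def cloud(c):
    v,u=np.mgrid[0:420,0:560];px=np.c_[u.ravel(),v.ravel()]
    o,d=rays(c,px);P=o+d*c['depth'].reshape(-1,1);return P.reshape(420,560,3)
E
python3 - <<'E'
from h import *
import pickle
s=readout.get_state();print({k:np.round(v,3) for k,v in s.items()})
D={}
for n in('side','top','wrist'):
    c=snap(n);D[n]=c;print(n,c['fov_y'],c['distortion'],np.round(c['T'][:3,3],3));cv2.imwrite(f'pics/{n}0.png',c['image'])
pickle.dump(D,open('d0.pkl','wb'))
E
```

```text
{'t': np.float64(0.0), 'qpos': array([-1.254,  0.6  , -0.003,  1.6  ,  0.002,  0.943, -0.08 ]), 'qvel': array([ 0.001, -0.001,  0.   ,  0.   ,  0.   ,  0.001, -0.002]), 'joint_efforts': array([ 1.0000e-03, -7.7645e+01,  1.5650e+00, -2.5800e+01,  1.2000e-02,
        9.0000e-03,  0.0000e+00]), 'eef_pos': array([0.278, 0.669, 0.252]), 'tool_rot': array([-6.140e-01, -3.081e+00,  2.000e-03]), 'force': array([0.292, 1.045, 0.107]), 'wrist_torque': array([ 0.003, -0.011,  0.007]), 'finger_force': np.float64(0.0), 'finger_gap': np.float64(0.998)}
side 54.19446649334919 [-0.08861664  0.          0.          0.          0.        ] [ 0.273 -0.831  0.685]
top 45.852624700629804 [-0.01254318  0.          0.          0.          0.        ] [ 0.372 -0.031  1.42 ]
wrist 66.21834117054745 [-0.05715601  0.          0.          0.          0.        ] [0.207 0.699 0.373]
```

View pics/top0.png

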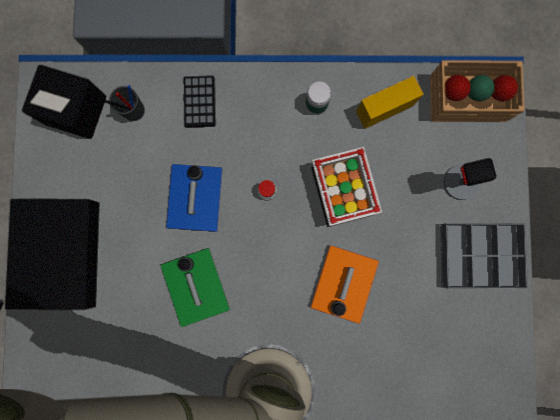

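View pics/side0.png

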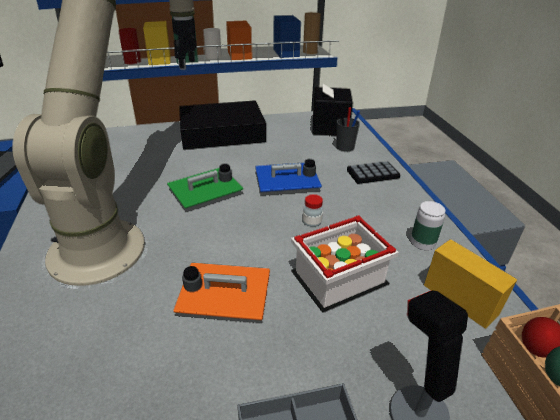

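Top view: the lid candidates are blue (194,198), green (195,287) and orange (344,285). Green and orange are ruled out, so blue with its grey bar at (192,197) and dark pump at (194,172) is the one. The tub is at (347,186) and the jar at (266,188), between the tub and the blue lid.

```bash
cat > m.py <<'E'
from h import *
import pickle,sys
def rect(P):
    (c,(w,h),a)=cv2.minAreaRect(P[:,:2].astype(np.float32)*1000)
    if w<h:w,h,a=h,w,a-90
    return np.round(c,1),round(w,1),round(h,1),round((a+90)%180-90,2)
def big(m):
    cs,_=cv2.findContours(m.astype(np.uint8),cv2.RETR_EXTERNAL,cv2.CHAIN_APPROX_NONE)
    return max(cs,key=cv2.contourArea).reshape(-1,2)
E
python3 - <<'E'
from m import *
c=pickle.load(open('d0.pkl','rb'))['top'];im=c['image'];hsv=cv2.cvtColor(im,cv2.COLOR_BGR2HSV);H,S,V=cv2.split(hsv)
win=np.zeros(H.shape,bool);win[120:250,150:400]=1
blue=(H>100)&(H<130)&(S>120)&win
k=big(blue);print('blue',rect(plane(c,k,.026)))
red=((H<8)|(H>172))&(S>150)&win; red[:,:300]=0
m=cv2.morphologyEx(red.astype(np.uint8),cv2.MORPH_CLOSE,np.ones((7,7)));print('red',rect(plane(c,big(m),.107)))
wh=(S<60)&(V>150)&win;wh[:,:300]=0
P=cloud(c);
tub=(P[...,2]>.092)&(P[...,2]<.115)&win;tub[:,:300]=0
print('tubdepth',rect(plane(c,big(tub),.1)),np.median(P[tub][:,2]))
dark=(V<60)&win&(P[...,2]>.05);dark[:,240:]=0
k=big(dark);print('pump',plane(c,[k.mean(0)],.071),P[dark].mean(0))
lidbar=(P[...,2]>.045)&(P[...,2]<.075)&(S<80)&(V>80)&win;lidbar[:,240:]=0
print('bar',rect(plane(c,big(lidbar),.063)))
j=red=((H<8)|(H>172))&(S>150)&win;j[:,300:]=0
print('jar',plane(c,[big(j).mean(0)],.075))
cv2.imwrite('pics/crop.png',cv2.resize(im[140:250,150:400],None,fx=3,fy=3,interpolation=2))
E
```

```text
blue (array([540.3, 213.9]), 183.0, 143.6, -3.84)
red (array([ 562.2, -202.2]), 172.6, 144.0, 14.75)
tubdepth (array([ 564. , -209.3]), 184.4, 145.2, 14.73) 0.10113253777500875
pump [[0.60394237 0.20491862 0.071     ]] [0.60278515 0.20381333 0.08469173]
bar (array([536.4, 212.8]), 89.4, 13.1, -3.66)
jar [[0.56030938 0.00705875 0.075     ]]
```

View pics/crop.png

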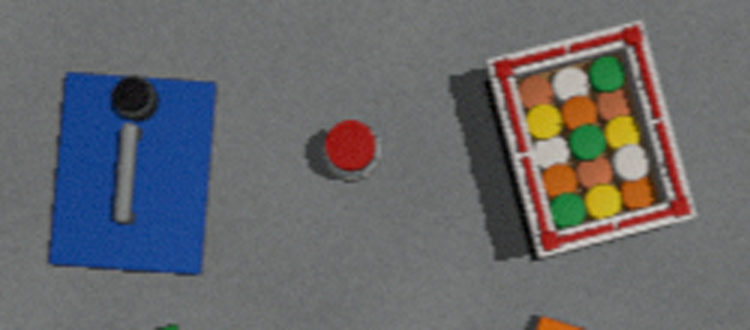

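The crop confirms the choice: blue plate, plain grey bar at crop (125,172) and dark pump at (133,97), with the tub's red seal on the right. Next I move above the bar.

```bash
python3 -m crank '.59 -.95 0 0 0 .2;.59 -.95 0 0 0 .2;.59 -.95 0 0 0 .2;.59 -.95 0 0 0 .2;.59 -.95 0 0 0 .2;.59 -.95 0 0 0 .2;.59 -.95 0 0 0 .2;.59 -.95 0 0 0 .2' -0.3
python3 -m crank '.59 -.95 0 0 0 .2;.59 -.95 0 0 0 .2;.59 -.95 0 0 0 .2;.59 -.95 0 0 0 .2;.59 -.95 0 0 0 .2;.59 -.95 0 0 0 .2;.59 -.95 0 0 0 .12;.59 -.95 0 0 0 0'
python3 -m crank '0 0 0 0 0 0;0 0 0 0 0 0'
python3 - <<'E'
from m import *
c=snap('wrist');pickle.dump(c,open('w1.pkl','wb'));cv2.imwrite('pics/w1.png',c['image'])
s=readout.get_state();print(s['eef_pos'],s['tool_rot'],R.from_rotvec(s['tool_rot']).as_matrix().round(4))
P=cloud(c);H,S,V=cv2.split(cv2.cvtColor(c['image'],cv2.COLOR_BGR2HSV))
blue=(H>100)&(H<130)&(S>120)
print('blue',rect(plane(c,big(blue),.026)),np.median(P[blue][:,2]))
b=(P[...,2]>.055)&(P[...,2]<.07)&(S<80)&(V>70)
print('bar',rect(plane(c,big(b),.063)),np.median(P[b][:,2]))
E
```

```text
t: 1.15
eef_pos: [0.4202, 0.4404, 0.2531]
tool_rot: [-0.353, -3.122, 0.0]
force: [1.0, 0.2, -0.3]
finger_gap: 0.654
finger_force: 0.0
t: 2.15
eef_pos: [0.5618, 0.2125, 0.2531]
tool_rot: [-0.138, -3.138, 0.0]
force: [0.4, -0.1, 0.3]
finger_gap: 0.655
finger_force: 0.0
t: 2.4
eef_pos: [0.561, 0.2141, 0.2531]
tool_rot: [-0.138, -3.138, -0.0]
force: [-0.0, -0.2, -0.1]
finger_gap: 0.649
finger_force: 0.0
[0.56075725 0.21453837 0.2531665 ] [-1.36296513e-01 -3.13810779e+00 -7.31462717e-04] [[-9.962e-01  8.670e-02 -5.000e-04]
 [ 8.670e-02  9.962e-01  5.000e-04]
 [ 5.000e-04  4.000e-04 -1.000e+00]]
blue (array([540.7, 214.7]), 181.5, 142.2, -3.78) 0.025535368811377523
bar (array([536.6, 214.7]), 89.0, 13.3, -3.84) 0.061949862440388775
```

View pics/w1.png

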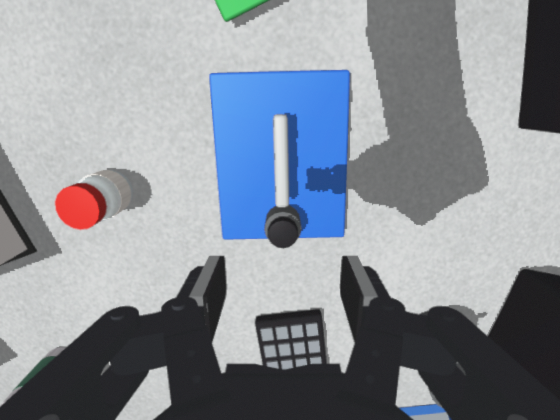

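The bar runs from (281,115) to (281,207) and the pump is at (284,232). The fingers straddle the bar line, so I descend and grasp.

```bash
python3 -m crank '0 -.04 -1 0 0 .2;0 0 -1 0 0 0;0 0 -1 0 0 0;0 0 -1 0 0 0;0 0 -1 0 0 0;0 0 -.8 0 0 0;0 0 -.67 0 0 0;0 0 0 0 0 0' && python3 -m crank '0 0 0 0 0 0;0 0 0 0 0 0;0 0 0 0 0 0;0 0 0 0 0 0;0 0 0 0 0 0;0 0 0 0 0 0' 1 80
```

```text
t: 3.45
eef_pos: [0.56, 0.2133, 0.0579]
tool_rot: [-0.102, -3.137, 0.001]
force: [0.3, -1.4, -0.5]
finger_gap: 0.651
finger_force: 0.0
t: 4.2
eef_pos: [0.5618, 0.2126, 0.0604]
tool_rot: [0.105, 3.138, 0.001]
force: [-1.3, -0.1, 6.8]
finger_gap: 0.145
finger_force: 78.8
```

```bash
python3 -m crank '0 0 .3 0 0 0;0 0 .5 0 0 0;0 0 .7 0 0 0;0 0 .5 0 0 0;0 0 .3 0 0 0;0 0 0 0 0 0;0 0 0 0 0 0' 
python3 - <<'E'
from m import *
s=readout.get_state();print(s['wrist_torque'],s['force'])
c=snap('wrist');cv2.imwrite('pics/w2.png',c['image'])
P=cloud(c);H,S,V=cv2.split(cv2.cvtColor(c['image'],cv2.COLOR_BGR2HSV))
blue=(H>100)&(H<130)&(S>120);q=P[blue];A=np.c_[q[:,:2],np.ones(len(q))]
m=np.abs(q[:,2]-np.median(q[:,2]))<.008
k=np.linalg.lstsq(A[m],q[m][:,2],rcond=None)[0];print('tilt deg',np.degrees(k[:2]),np.median(q[:,2]))
z=np.median(q[:,2]);print(rect(plane(c,big(blue),z)))
E
```

```text
t: 5.08
eef_pos: [0.5611, 0.2122, 0.1277]
tool_rot: [-0.105, -3.139, 0.001]
force: [0.4, 0.8, -4.1]
finger_gap: 0.145
finger_force: 78.4
[-0.07451676 -0.01323829  0.01575436] [ 0.36394968  0.75320863 -4.11115838]
tilt deg [-0.10684197 -0.02432616] 0.09300084929284454
(array([522.7, 215.3]), 146.8, 141.1, -3.81)
```

View pics/w2.png

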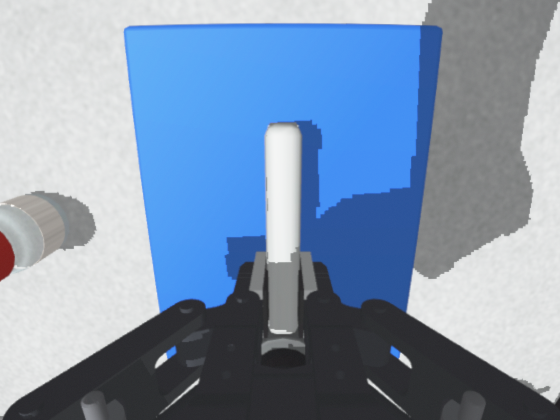

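The lid is held level (tilt about 0.1°), with plate and bar as expected. I'll recheck the tub, since the red-seal and rim estimates differed.

```bash
python3 - <<'E'
from m import *
D=pickle.load(open('d0.pkl','rb'))
for n,box in(('top',(140,235,305,390)),('side',(210,305,285,400))):
    c=D[n];H,S,V=cv2.split(cv2.cvtColor(c['image'],cv2.COLOR_BGR2HSV))
    a,b,l,r=box;win=np.zeros(H.shape,bool);win[a:b,l:r]=1
    P=cloud(c)
    red=((H<5)|(H>174))&(S>170)&win&(P[...,2]>.085)&(P[...,2]<.13)
    v,u=np.nonzero(red);px=np.c_[u,v];X=plane(c,px,.107)
    lab,N=None,0
    print(n,'red',rect(X),len(X),'z',np.percentile(P[red][:,2],[5,50,95]).round(4))
    # rotate into tub axes, robust extents
    a=np.radians(14.75);Q=np.c_[X[:,0]*np.cos(a)+X[:,1]*np.sin(a),-X[:,0]*np.sin(a)+X[:,1]*np.cos(a)]
    e=np.percentile(Q,[1,99],axis=0)*1000;m=e.mean(0);print('ext',(e[1]-e[0]).round(1),'centre',(m[0]*np.cos(a)-m[1]*np.sin(a)).round(1),(m[0]*np.sin(a)+m[1]*np.cos(a)).round(1))
    # rim incl. everything by depth
    t=(P[...,2]>.09)&(P[...,2]<.115)&win
    print('rim depth pts',rect(P[t]), rect(plane(c,big(t),.1)))
E
python3 -m crank '0 0 .6 0 0 0;0 0 .8 0 0 0;0 0 .8 0 0 0;0 0 .6 0 0 0;0 -.3 .2 0 0 0;.05 -.6 0 0 0 0;.05 -.8 0 0 0 .2;.05 -.8 0 0 0 .3'
```

```text
top red (array([ 563.8, -208.1]), 171.3, 130.6, 14.7) 352 z [0.1012 0.1058 0.1104]
ext [169.5 128.7] centre 563.9 -207.8
rim depth pts (array([ 564.6, -209.8]), 184.9, 146.1, 14.79) (array([ 564. , -209.3]), 184.4, 145.2, 14.73)
side red (array([ 563.8, -211.5]), 176.7, 137.8, 14.94) 844 z [0.1034 0.1077 0.11  ]
ext [173.2 135.1] centre 564.1 -211.1
rim depth pts (array([ 564.8, -208.8]), 186.6, 148.7, 14.76) (array([ 564. , -211.2]), 193.6, 156.3, 14.86)
t: 6.12
eef_pos: [0.5654, 0.1348, 0.2173]
tool_rot: [-0.023, -3.14, 0.002]
force: [0.1, -0.7, -3.0]
finger_gap: 0.145
finger_force: 78.4
```

```bash
python3 -m crank '.05 -.9 0 0 0 .3;.05 -.9 0 0 0 .3;.05 -.9 0 0 0 .3;.05 -.9 0 0 0 .3;.05 -.9 0 0 0 .3;.05 -.9 0 0 0 .3;.05 -.9 0 0 0 .3;.05 -.9 0 0 0 .3'
python3 -m crank '.05 -.9 0 0 0 .2;.05 -.9 0 0 0 0;.05 -.8 0 0 0 0;.05 -.7 0 0 0 0;.02 -.5 0 0 0 0;0 -.25 0 0 0 0;0 0 0 0 0 0;0 0 0 0 0 0'
cat > lid.py <<'E'
from m import *
s=readout.get_state();M=R.from_rotvec(s['tool_rot']).as_matrix();print(np.round(s['eef_pos'],4),'yaw',np.degrees(np.arctan2(M[1,1],M[0,1]))-90,s['force'].round(1))
c=snap('top');P=cloud(c);H,S,V=cv2.split(cv2.cvtColor(c['image'],cv2.COLOR_BGR2HSV))
blue=(H>100)&(H<130)&(S>120);blue[:110]=0;q=P[blue];z0=np.median(q[:,2])
m=np.abs(q[:,2]-z0)<.015
k=np.linalg.lstsq(np.c_[q[m][:,:2],np.ones(m.sum())],q[m][:,2],rcond=None)[0]
print('lid z',z0.round(4),'tilt',np.degrees(k[:2]).round(2),'rect',rect(plane(c,big(blue),z0)))
cv2.imwrite('pics/lid%05.1f.png'%s['t'],c['image'])
np.save('bluemask.npy',blue)
E
python3 lid.py; ls pics
```

```text
t: 7.12
eef_pos: [0.5768, -0.0812, 0.2172]
tool_rot: [0.37, -3.118, 0.0]
force: [0.0, -0.2, -3.9]
finger_gap: 0.144
finger_force: 78.3
t: 8.12
eef_pos: [0.5846, -0.1992, 0.2182]
tool_rot: [-0.405, 3.115, 0.001]
force: [0.3, 0.1, -4.2]
finger_gap: 0.146
finger_force: 78.3
[ 0.5846 -0.1992  0.2182] yaw 14.82586703693211 [ 0.3  0.1 -4.2]
lid z 0.1819 tilt [-0.09  0.31] rect (array([ 554.9, -168.2]), 181.8, 69.4, 14.39)
crop.png
lid008.1.png
side0.png
top0.png
w1.png
w2.png
wrist0.png
```

```bash
python3 -m crank '-.03 -.16 -.2 0 0 0;0 0 -.5 0 0 0;0 0 -.5 0 0 0;0 0 -.4 0 0 0;0 0 -.25 0 0 0;0 0 -.1 0 0 0;0 0 0 0 0 0;0 0 0 0 0 0'
python3 -m crank '0 0 -.05 0 0 0;0 0 -.05 0 0 0;0 0 -.05 0 0 0;0 0 0 0 0 0;0 0 0 0 0 0'
```

```text
t: 9.18
eef_pos: [0.5838, -0.2051, 0.1601]
tool_rot: [-0.403, 3.115, -0.001]
force: [0.4, -0.2, -3.6]
finger_gap: 0.145
finger_force: 78.4
t: 9.8
eef_pos: [0.5836, -0.205, 0.1552]
tool_rot: [-0.404, 3.116, 0.0]
force: [-0.3, -0.7, -3.3]
finger_gap: 0.15
finger_force: 78.4
```

```bash
python3 -m crank '0 0 -.05 0 0 0;0 0 -.05 0 0 0;0 0 0 0 0 0'
python3 -m crank '0 0 -.05 0 0 0;0 0 0 0 0 0;0 0 0 0 0 0'; python3 - <<'E'
from m import *
c=snap('side');cv2.imwrite('pics/s2.png',cv2.resize(c['image'][160:320,240:440],None,fx=3.5,fy=3.5,interpolation=2))
E
```

```text
t: 10.18
eef_pos: [0.5835, -0.205, 0.152]
tool_rot: [0.403, -3.115, -0.0]
force: [-0.2, 0.1, -3.8]
finger_gap: 0.15
finger_force: 78.4
t: 10.55
eef_pos: [0.5836, -0.205, 0.1507]
tool_rot: [-0.403, 3.116, 0.0]
force: [0.7, -0.5, -3.5]
finger_gap: 0.141
finger_force: 78.4
```

View pics/s2.png

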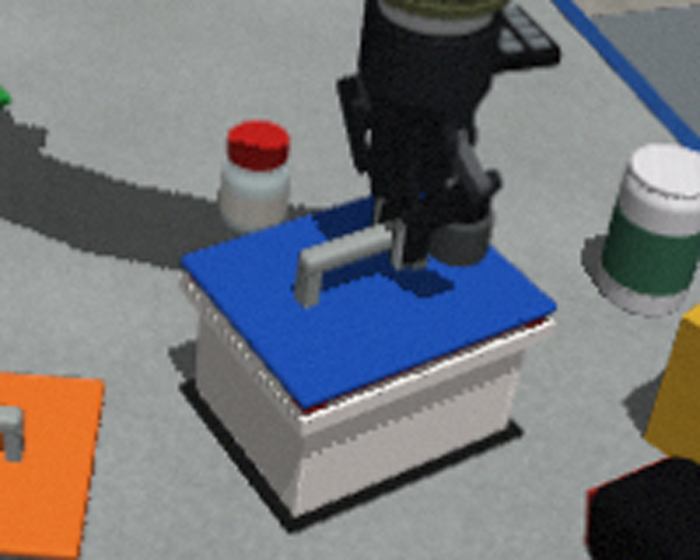

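The lid is square over the tub with its plug in the mouth, almost on the red seal (visible at crop (320,405) and (535,322)). I ease it down to contact.

```bash
python3 -m crank '0 0 -.04 0 0 0;0 0 0 0 0 0;0 0 0 0 0 0'
python3 -m crank '0 0 -.04 0 0 0;0 0 0 0 0 0;0 0 0 0 0 0'
```

```text
t: 10.98
eef_pos: [0.5837, -0.2051, 0.1497]
tool_rot: [-0.403, 3.115, -0.0]
force: [0.5, -0.6, -0.9]
finger_gap: 0.144
finger_force: 78.6
t: 11.35
eef_pos: [0.5838, -0.2051, 0.1496]
tool_rot: [-0.403, 3.115, -0.001]
force: [-4.0, 0.5, 10.6]
finger_gap: 0.149
finger_force: 80.4
```

Contact is made (force +10 N up), so I relax, release and rise.

```bash
python3 -m crank '0 0 .03 0 0 0;0 0 0 0 0 0;0 0 0 0 0 0'
python3 -m crank '0 0 0 0 0 0;0 0 0 0 0 0;0 0 0 0 0 0;0 0 0 0 0 0' -0.3
python3 -m crank '0 0 .4 0 0 0;0 0 .8 0 0 0;0 0 1 0 0 0;0 0 .8 0 0 -1;0 0 .2 0 0 -1;-.5 0 0 0 0 -1;-1 0 0 0 0 -1;-1 0 0 0 0 -1'
python3 -m crank '-1 0 0 0 0 -1;-1 0 0 0 0 -1;-.5 0 0 0 0 -1;0 0 0 0 0 -1;0 0 0 0 0 -1;0 0 0 0 0 -1;0 0 0 0 0 -1;0 0 0 0 0 -1' 1
python3 -m crank '0 0 0 0 0 -1;0 0 0 0 0 -1;0 0 0 0 0 0;0 0 0 0 0 0'
python3 lid.py
```

```text
t: 11.72
eef_pos: [0.5837, -0.2051, 0.1496]
tool_rot: [-0.403, 3.115, -0.0]
force: [-2.2, 0.5, 6.2]
finger_gap: 0.144
finger_force: 79.6
t: 12.22
eef_pos: [0.5836, -0.205, 0.1491]
tool_rot: [0.403, -3.116, -0.0]
force: [0.3, -0.8, 0.1]
finger_gap: 0.651
finger_force: 0.0
t: 13.22
eef_pos: [0.5079, -0.2049, 0.246]
tool_rot: [0.422, 3.112, 0.0]
force: [-0.6, 0.2, -0.1]
finger_gap: 0.646
finger_force: 0.0
t: 14.22
eef_pos: [0.4338, -0.2049, 0.246]
tool_rot: [1.651, 2.672, 0.001]
force: [1.1, 0.1, 0.6]
finger_gap: -0.001
finger_force: 0.0
t: 14.72
eef_pos: [0.4337, -0.2049, 0.2456]
tool_rot: [1.914, 2.49, 0.001]
force: [-0.2, -0.9, -0.9]
finger_gap: -0.001
finger_force: 0.0
[ 0.4337 -0.2049  0.2456] yaw -75.09722999455433 [-0.2 -0.9 -0.9]
lid z 0.1135 tilt [-0.13 -0.01] rect (array([ 562.9, -209.5]), 183.3, 142.8, 14.72)
```

```bash
python3 - <<'E'
import cv2,glob
f=sorted(glob.glob('pics/lid*.png'))[-1];im=cv2.imread(f);cv2.imwrite('pics/c3.png',cv2.resize(im[130:250,280:420],None,fx=4,fy=4,interpolation=2))
E
```

```text
(no output)
```

View pics/c3.png

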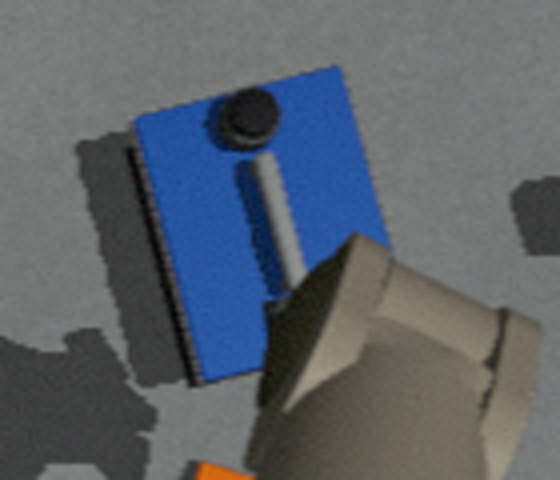

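The lid lies aligned on the seal: plate centre near crop (262,225), pump at (250,118), level, about 5.5 mm above seated height. Next I press the first corner, (-,+).

```bash
python3 -m crank '.6 .4 0 0 0 0;.6 .4 -.3 0 0 0;.2 .2 -.7 0 0 0;0 0 -.9 0 0 0;0 0 -.7 0 0 0;0 0 -.5 0 0 0;0 0 -.2 0 0 0;0 0 0 0 0 0'
python3 -m crank '0 0 -.1 0 0 0;0 0 -.1 0 0 0;0 0 -.05 0 0 0;0 0 -.05 0 0 0;0 0 0 0 0 0'
```

```text
t: 15.78
eef_pos: [0.4758, -0.1748, 0.146]
tool_rot: [-1.917, -2.488, 0.0]
force: [-0.9, -0.3, -0.5]
finger_gap: -0.002
finger_force: 0.0
t: 16.4
eef_pos: [0.4756, -0.175, 0.1372]
tool_rot: [1.918, 2.488, 0.0]
force: [0.0, 0.1, 0.0]
finger_gap: 0.001
finger_force: 0.4
```

```bash
for i in 1; do python3 -m crank '0 0 -.06 0 0 0;0 0 -.06 0 0 0;0 0 0 0 0 0'; done
python3 -m crank '0 0 -.06 0 0 0;0 0 0 0 0 0'; python3 -m crank '0 0 -.06 0 0 0;0 0 0 0 0 0'
```

```text
t: 16.77
eef_pos: [0.4755, -0.1749, 0.1342]
tool_rot: [1.918, 2.488, 0.001]
force: [-2.6, 1.1, 11.2]
finger_gap: 0.001
finger_force: 5.8
t: 17.02
eef_pos: [0.4754, -0.1748, 0.1325]
tool_rot: [1.918, 2.488, 0.001]
force: [-3.5, 1.2, 13.0]
finger_gap: 0.003
finger_force: 6.8
t: 17.27
eef_pos: [0.4755, -0.1748, 0.1313]
tool_rot: [1.918, 2.488, 0.001]
force: [-4.7, 3.4, 23.2]
finger_gap: 0.0
finger_force: 11.4
```

```bash
python3 -m crank '0 0 -.04 0 0 0;0 0 0 0 0 0';python3 -m crank '0 0 -.03 0 0 0;0 0 0 0 0 0;0 0 0 0 0 0'
```

```text
t: 17.52
eef_pos: [0.4754, -0.1748, 0.131]
tool_rot: [1.918, 2.488, 0.002]
force: [-7.1, 4.3, 37.4]
finger_gap: -0.002
finger_force: 19.0
t: 17.9
eef_pos: [0.4755, -0.1748, 0.1308]
tool_rot: [1.917, 2.487, 0.003]
force: [-10.0, 5.5, 49.2]
finger_gap: -0.003
finger_force: 25.0
```

```bash
python3 -m crank '0 0 .2 0 0 0;0 0 1 0 0 0;.9 .24 .2 0 0 0;1 .26 0 0 0 0;1 .26 0 0 0 0;1 .26 0 0 0 0;.8 .21 0 0 0 0;.2 .06 -.2 0 0 0'
python3 -m crank '0 0 -.3 0 0 0;0 0 -.2 0 0 0;0 0 -.1 0 0 0;0 0 0 0 0 0'
```

```text
t: 18.9
eef_pos: [0.6239, -0.1356, 0.1636]
tool_rot: [1.915, 2.489, 0.001]
force: [-1.3, 0.5, -0.2]
finger_gap: -0.001
finger_force: 0.0
t: 19.4
eef_pos: [0.6221, -0.1366, 0.1457]
tool_rot: [-1.918, -2.488, 0.0]
force: [-0.1, 0.1, 0.8]
finger_gap: 0.005
finger_force: 0.0
```

```bash
python3 -m crank '0 0 -.1 0 0 0;0 0 -.1 0 0 0;0 0 -.08 0 0 0;0 0 0 0 0 0;0 0 0 0 0 0'
for i in 1; do python3 -m crank '0 0 -.06 0 0 0;0 0 0 0 0 0'; done;python3 -m crank '0 0 -.06 0 0 0;0 0 0 0 0 0'
```

```text
t: 20.02
eef_pos: [0.6226, -0.1363, 0.1374]
tool_rot: [1.918, 2.488, -0.0]
force: [0.2, -0.0, -0.2]
finger_gap: 0.002
finger_force: 0.0
t: 20.27
eef_pos: [0.6226, -0.1363, 0.1363]
tool_rot: [1.918, 2.488, 0.001]
force: [-2.4, 0.9, 5.9]
finger_gap: 0.005
finger_force: 3.2
t: 20.52
eef_pos: [0.6226, -0.1362, 0.1348]
tool_rot: [1.917, 2.488, 0.001]
force: [-3.7, 0.4, 8.7]
finger_gap: -0.001
finger_force: 4.6
```

```bash
python3 -m crank '0 0 -.06 0 0 0;0 0 -.06 0 0 0;0 0 0 0 0 0'
python3 -m crank '0 0 -.06 0 0 0;0 0 0 0 0 0'
```

```text
t: 20.9
eef_pos: [0.6226, -0.1359, 0.1312]
tool_rot: [1.917, 2.488, 0.001]
force: [-3.2, 3.0, 10.0]
finger_gap: -0.001
finger_force: 5.3
t: 21.15
eef_pos: [0.6227, -0.136, 0.1309]
tool_rot: [1.917, 2.488, 0.002]
force: [-7.2, 3.2, 25.7]
finger_gap: 0.001
finger_force: 12.6
```

```bash
python3 -m crank '0 0 -.03 0 0 0;0 0 0 0 0 0'
python3 -m crank '0 0 .2 0 0 0;0 0 .9 0 0 0;0 0 1 0 0 0;0 -.2 .9 0 0 0;.25 -.9 0 0 0 0;.25 -.95 0 0 0 0;.25 -.95 0 0 0 0;.2 -.61 -.1 0 0 0'
python3 -m crank '0 0 -.4 0 0 0;0 0 -.8 0 0 0;0 0 -.7 0 0 0;0 0 -.4 0 0 0;0 0 -.1 0 0 0;0 0 0 0 0 0'
```

```text
t: 21.4
eef_pos: [0.6227, -0.1359, 0.1308]
tool_rot: [1.917, 2.488, 0.003]
force: [-8.7, 3.8, 33.6]
finger_gap: -0.002
finger_force: 16.6
t: 22.4
eef_pos: [0.6512, -0.2463, 0.2145]
tool_rot: [1.919, 2.487, -0.001]
force: [0.3, 0.4, -0.4]
finger_gap: -0.002
finger_force: 0.0
t: 23.15
eef_pos: [0.6513, -0.2443, 0.1427]
tool_rot: [1.917, 2.489, 0.0]
force: [0.1, 0.2, 0.4]
finger_gap: 0.003
finger_force: 0.0
```

```bash
python3 -m crank '0 0 -.1 0 0 0;0 0 -.08 0 0 0;0 0 0 0 0 0'
python3 -m crank '0 0 -.06 0 0 0;0 0 -.06 0 0 0;0 0 0 0 0 0'
python3 -m crank '0 0 -.06 0 0 0;0 0 0 0 0 0'
```

```text
t: 23.52
eef_pos: [0.6513, -0.2447, 0.1376]
tool_rot: [1.917, 2.488, 0.0]
force: [-0.7, 0.9, 1.6]
finger_gap: 0.001
finger_force: 1.1
t: 23.9
eef_pos: [0.6515, -0.2449, 0.1348]
tool_rot: [1.917, 2.487, 0.001]
force: [-1.4, -1.1, 9.6]
finger_gap: 0.001
finger_force: 4.4
t: 24.15
eef_pos: [0.6516, -0.245, 0.1331]
tool_rot: [1.917, 2.487, 0.001]
force: [-1.1, 0.5, 9.4]
finger_gap: -0.0
finger_force: 4.9
```

```bash
python3 -m crank '0 0 -.06 0 0 0;0 0 0 0 0 0'
python3 -m crank '0 0 -.06 0 0 0;0 0 0 0 0 0'
```

```text
t: 24.4
eef_pos: [0.6517, -0.2451, 0.1315]
tool_rot: [1.917, 2.486, 0.001]
force: [-0.7, 0.8, 10.0]
finger_gap: -0.002
finger_force: 5.4
t: 24.65
eef_pos: [0.6518, -0.2451, 0.1308]
tool_rot: [1.917, 2.486, 0.002]
force: [-3.1, 1.0, 19.7]
finger_gap: 0.001
finger_force: 10.0
```

```bash
python3 -m crank '0 0 -.05 0 0 0;0 0 0 0 0 0'
python3 -m crank '0 0 .2 0 0 0;0 0 1 0 0 0;-.9 -.24 .2 0 0 0;-1 -.26 0 0 0 0;-1 -.26 0 0 0 0;-1 -.26 0 0 0 0;-.8 -.21 0 0 0 0;-.2 -.06 -.2 0 0 0'
python3 -m crank '0 0 -.4 0 0 0;0 0 -.2 0 0 0;0 0 -.1 0 0 0;0 0 0 0 0 0;0 0 -.06 0 0 0;0 0 0 0 0 0'
```

```text
t: 24.9
eef_pos: [0.6518, -0.2452, 0.1307]
tool_rot: [1.917, 2.486, 0.003]
force: [-7.0, 3.0, 30.8]
finger_gap: -0.005
finger_force: 15.5
t: 25.9
eef_pos: [0.5029, -0.284, 0.1628]
tool_rot: [1.92, 2.486, -0.0]
force: [0.5, 0.5, 0.1]
finger_gap: -0.0
finger_force: 0.0
t: 26.65
eef_pos: [0.5041, -0.2833, 0.1399]
tool_rot: [1.918, 2.488, 0.0]
force: [-0.2, -0.6, -0.4]
finger_gap: 0.0
finger_force: 0.0
```

```bash
python3 -m crank '0 0 -.06 0 0 0;0 0 -.06 0 0 0;0 0 0 0 0 0'
python3 -m crank '0 0 -.06 0 0 0;0 0 0 0 0 0'
```

```text
t: 27.02
eef_pos: [0.5041, -0.2834, 0.1367]
tool_rot: [1.918, 2.488, 0.0]
force: [-0.2, 0.7, 5.9]
finger_gap: 0.001
finger_force: 2.8
t: 27.28
eef_pos: [0.5041, -0.2834, 0.1351]
tool_rot: [1.918, 2.488, 0.0]
force: [-2.4, 0.6, 7.7]
finger_gap: 0.003
finger_force: 3.7
```

```bash
python3 -m crank '0 0 -.06 0 0 0;0 0 -.06 0 0 0;0 0 0 0 0 0'
python3 -m crank '0 0 -.05 0 0 0;0 0 0 0 0 0'
python3 -m crank '0 0 -.05 0 0 0;0 0 0 0 0 0'
```

```text
t: 27.65
eef_pos: [0.5039, -0.2835, 0.1314]
tool_rot: [1.918, 2.488, 0.0]
force: [-2.6, -0.0, 8.7]
finger_gap: 0.0
finger_force: 3.8
t: 27.9
eef_pos: [0.5039, -0.2835, 0.1301]
tool_rot: [1.918, 2.488, 0.0]
force: [-2.5, 1.1, 10.4]
finger_gap: -0.001
finger_force: 5.1
t: 28.15
eef_pos: [0.5039, -0.2835, 0.13]
tool_rot: [1.918, 2.487, 0.001]
force: [-6.6, 3.1, 27.5]
finger_gap: 0.002
finger_force: 13.5
```

All four corners stopped (C at 0.130, the others at about 0.131). There is time, so I check each again with a second firm touch, B first.

```bash
python3 -m crank '0 0 .3 0 0 0;0 0 1 0 0 0;0 .3 .7 0 0 0;-.25 .9 0 0 0 0;-.25 .95 0 0 0 0;-.25 .9 0 0 0 0;-.2 .56 -.4 0 0 0;0 0 -.9 0 0 0'
python3 -m crank '0 0 -.4 0 0 0;0 0 -.15 0 0 0;0 0 0 0 0 0;0 0 0 0 0 0'
python3 -m crank '0 0 -.06 0 0 0;0 0 -.06 0 0 0;0 0 0 0 0 0'
```

```text
t: 29.15
eef_pos: [0.476, -0.1736, 0.1494]
tool_rot: [1.914, 2.489, 0.002]
force: [0.5, -0.0, -0.2]
finger_gap: -0.002
finger_force: 0.0
t: 29.65
eef_pos: [0.4758, -0.1753, 0.1329]
tool_rot: [1.918, 2.487, 0.0]
force: [-0.5, -0.1, -0.0]
finger_gap: 0.0
finger_force: 0.0
t: 30.02
eef_pos: [0.4759, -0.1751, 0.13]
tool_rot: [1.917, 2.487, 0.001]
force: [-3.4, 1.1, 18.7]
finger_gap: 0.002
finger_force: 9.3
```

```bash
python3 -m crank '0 0 -.05 0 0 0;0 0 0 0 0 0'
python3 -m crank '0 0 .2 0 0 0;0 0 1 0 0 0;.9 .24 .2 0 0 0;1 .26 0 0 0 0;1 .26 0 0 0 0;1 .26 0 0 0 0;.8 .21 0 0 0 0;.2 .06 -.2 0 0 0'
python3 -m crank '0 0 -.5 0 0 0;0 0 -.35 0 0 0;0 0 -.15 0 0 0;0 0 0 0 0 0;0 0 0 0 0 0'
python3 -m crank '0 0 -.06 0 0 0;0 0 0 0 0 0'
```

```text
t: 30.28
eef_pos: [0.4758, -0.1751, 0.1299]
tool_rot: [1.917, 2.486, 0.003]
force: [-6.5, 3.6, 40.5]
finger_gap: 0.004
finger_force: 20.3
t: 31.28
eef_pos: [0.6239, -0.1356, 0.1631]
tool_rot: [1.915, 2.489, 0.001]
force: [-0.7, 1.2, -0.9]
finger_gap: -0.005
finger_force: 0.0
t: 31.9
eef_pos: [0.6227, -0.1365, 0.1336]
tool_rot: [1.918, 2.488, 0.0]
force: [1.0, 0.3, -0.2]
finger_gap: -0.004
finger_force: 0.0
t: 32.15
eef_pos: [0.6226, -0.1363, 0.1316]
tool_rot: [1.918, 2.488, 0.0]
force: [0.2, 0.2, -1.0]
finger_gap: -0.0
finger_force: 0.0
```

```bash
python3 -m crank '0 0 -.06 0 0 0;0 0 -.05 0 0 0;0 0 0 0 0 0'
python3 -m crank '0 0 -.05 0 0 0;0 0 0 0 0 0'
```

```text
t: 32.52
eef_pos: [0.6228, -0.1363, 0.1301]
tool_rot: [1.917, 2.488, 0.002]
force: [-5.1, 1.3, 20.0]
finger_gap: -0.0
finger_force: 9.7
t: 32.78
eef_pos: [0.6228, -0.1363, 0.13]
tool_rot: [1.917, 2.487, 0.003]
force: [-8.5, 2.5, 34.3]
finger_gap: -0.004
finger_force: 16.7
```

Now D again, and then I retract.

```bash
python3 -m crank '0 0 .2 0 0 0;0 0 .9 0 0 0;0 0 1 0 0 0;0 -.2 .9 0 0 0;.25 -.9 0 0 0 0;.25 -.95 0 0 0 0;.25 -.95 0 0 0 0;.2 -.61 -.1 0 0 0'
python3 -m crank '0 0 -.4 0 0 0;0 0 -.8 0 0 0;0 0 -.8 0 0 0;0 0 -.5 0 0 0;0 0 -.2 0 0 0;0 0 0 0 0 0;0 0 0 0 0 0'
python3 -m crank '0 0 -.05 0 0 0;0 0 -.05 0 0 0;0 0 0 0 0 0'
```

```text
t: 33.78
eef_pos: [0.6512, -0.2462, 0.2136]
tool_rot: [1.919, 2.487, -0.001]
force: [-0.3, 0.1, 0.9]
finger_gap: -0.003
finger_force: 0.0
t: 34.65
eef_pos: [0.6515, -0.2447, 0.1335]
tool_rot: [1.917, 2.487, 0.001]
force: [0.0, 0.4, 0.9]
finger_gap: 0.001
finger_force: 0.0
t: 35.02
eef_pos: [0.6513, -0.2447, 0.1303]
tool_rot: [1.917, 2.488, 0.0]
force: [-0.9, 0.8, 4.6]
finger_gap: 0.003
finger_force: 2.3
```

```bash
python3 -m crank '0 0 -.05 0 0 0;0 0 -.05 0 0 0;0 0 0 0 0 0'
python3 -m crank '0 0 .2 0 0 0;0 0 .9 0 0 0;0 0 1 0 0 0;0 0 1 0 0 0;0 -1 .3 0 0 0;0 -1 0 0 0 0;0 -1 0 0 0 0;0 -1 0 0 0 0'
python3 -m crank '0 -1 0 0 0 0;0 -1 0 0 0 0;0 -.5 0 0 0 0;0 0 0 0 0 0;0 0 0 0 0 0'
python3 lid.py
python3 - <<'E'
from m import *
c=snap('top');P=cloud(c);b=np.load('bluemask.npy');q=P[b]*1000;a=np.radians(14.75);d=q[:,:2]-[563.5,-210]
x=d[:,0]*np.cos(a)+d[:,1]*np.sin(a);y=-d[:,0]*np.sin(a)+d[:,1]*np.cos(a)
for sx in(1,-1):
  for sy in(1,-1):
    m=(np.abs(x-70*sx)<18)&(np.abs(y-52*sy)<16);print(sx,sy,m.sum(),np.median(q[m][:,2]).round(1))
c=snap('side');cv2.imwrite('pics/s3.png',cv2.resize(c['image'][160:320,240:440],None,fx=3.5,fy=3.5,interpolation=2))
E
```

```text
t: 35.4
eef_pos: [0.6513, -0.2447, 0.1301]
tool_rot: [1.917, 2.487, 0.002]
force: [-8.1, 3.9, 28.8]
finger_gap: -0.004
finger_force: 14.2
t: 36.4
eef_pos: [0.651, -0.3655, 0.2284]
tool_rot: [-1.917, -2.488, 0.0]
force: [0.1, -0.3, 0.6]
finger_gap: 0.002
finger_force: 0.0
t: 37.02
eef_pos: [0.6516, -0.4379, 0.2285]
tool_rot: [-1.916, -2.489, -0.002]
force: [0.2, 0.6, 0.0]
finger_gap: 0.001
finger_force: 0.0
[ 0.6516 -0.4379  0.2285] yaw -75.16494413933114 [0.2 0.6 0. ]
lid z 0.1065 tilt [ 0.01 -0.05] rect (array([ 563.3, -209.4]), 183.6, 143.5, 15.14)
1 1 161 107.2
1 -1 160 106.7
-1 1 162 106.8
-1 -1 100 106.7
```

View pics/s3.png

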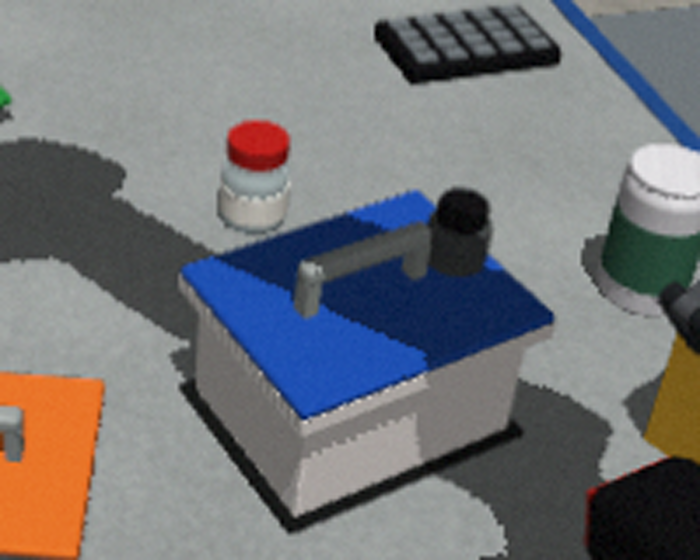

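The lid lies flush: no red is visible along the edges at (305,415) to (550,322), and the jar at (257,175) has not moved.

```bash
python3 -c "
from workcell import bot
print(bot.job_done())"
```

```text
the job is handed in; nothing more can be done
None
```

The lid is on the tub and pressed home at all four corners, level to within 0.5 mm across them with no red seal showing; the jar was not touched, and I handed the job in at about 37 s of the 61 s allowed. The hardest corner push read 49 N, above the firm 12 N the task describes but below the 80 N at which the lid cracks.

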